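# Fetch two bolts from behind and seat them in the notch gauge

### The job

The tape dispenser and the dust blower stand in front of the two bolts on the aluminium stand: first clear both of them onto the flat black mat at the side, standing upright, and leave them there while you take the bolts. Then lay the thick bolt level into the wide notches of the steel gauge and the thin bolt into the narrow notches, each across both plates, seated down in its notches and with its shank roughly centred between the plates. Finally put the dispenser and the blower back on the stand, each upright on the spot where it stood, the dispenser lengthwise along its pad, and leave the loupe and the caliper alone.

Things in the scene. Friction and masses are not known exactly. Their poses are not given: they have to be found in the camera images.
- tape: clear tape dispenser with a white roll: 31 mm thick (its x), 124 mm long (its y), 87 mm high, 120 g. Origin at the centre of its underside, z up. Stands upright on one pad of the stand, underside 6 mm above the bench, its y along the stand's y within 0.1 rad. Its flat upright sides span y = -22 to +59 mm, 13 to 85 mm high; roll hub at y = +18 mm. Take it across its thickness, near the hub.
- blower: dark red dust blower, rigid: bulb 55 mm wide, 70 mm high, on which it stands firmly; above it an upright nozzle, 8 mm wide, 70 to 136 mm high; 60 g. Origin at the centre of its underside, z up. Stands on the other pad of the stand, 6 mm above the bench. The nozzle (where to take it) is square to the body's x and y, which lie within 0.15 rad of the stand's.
- thick_bolt: the thicker, coarse-threaded hexagon-head bolt, plain steel, about 150 g: shank 16 mm diameter, 100 mm long; head 24 mm across flats, 10 mm high. Lies level in one of the stand's V rests, along the stand's y. Origin on its axis at the shank's middle, 33 mm above the bench; its y axis runs towards the head; it balances 11 mm from the origin towards the head.
- thin_bolt: the thinner, fine-threaded hexagon-head bolt, plain steel, about 70 g: shank 10 mm diameter, 100 mm long; head 16 mm across flats, 7 mm high. Lies level in one of the stand's V rests, along the stand's y. Origin on its axis at the shank's middle, 29 mm above the bench; its y axis runs towards the head; it balances 8 mm from the origin towards the head.
- stand: fixed aluminium plate 120 (x) by 320 (y) by 6 mm. Origin at the centre of its underside. Two cork pads flush in its top, 58 by 134 mm, centred at x = -28, y = +85 and -85. Behind each, at x = +10, two black V rests (36 mm either side of the pad's middle, 10 mm wide, 36 mm high) carry one bolt along y. Which bolt, and whether dispenser or blower, is on which side varies.
- gauge: fixed steel gauge: base 156 (x) by 90 (y) by 6 mm; two upright plates 8 mm thick, 46 mm high, at y = -34 and +34. Origin under its centre. Each plate has a 20 mm wide notch at x = -38 (near the robot) and a 14 mm narrow one at x = +38, floors 26 mm above the bench, mouths bevelled to 20 mm wider. Bolts lie along y across both, head at either end; seated axis at 34 (thick), 31 mm (thin).
- mat: fixed flat black rubber mat, 200 mm (x) by 170 mm (y), 3 mm thick: the side area. Origin at the centre of its underside. Mat and gauge lie one to the left and one to the right; which is where varies.
- loupe: bystander: black eye loupe, 35 mm diameter, 27 mm high, standing on the bench before the stand. Origin at the centre of its underside.
- caliper: bystander: digital caliper 201 mm long (its y), 73 mm wide, 21 mm high, lying on the bench before the stand. Origin at the centre of its underside.
There are look-alikes about, which are no part of the job. What is shaped like the thin_bolt but red or yellow is not meant.

How it is judged:
On the way, in this order (a step that is already met when the one before it is completed fails the run):
1. dispenser and blower both stand released on the side mat, the bolts still in the stand (x of tape in the frame of mat between -0.095 and 0.095 m and y of tape in the frame of mat between -0.08 and 0.08 m and height (world z) of each of tape, blower below 0.012 m and angle between each of tape, blower's own z axis and vertical below 0.15 rad and contact force between the fingers and tape below 0.05 N and linear speed of each of tape, blower below 0.03 m/s and x of blower in the frame of mat between -0.095 and 0.095 m and y of blower in the frame of mat between -0.08 and 0.08 m and contact force between the fingers and blower below 0.05 N and distance of each of thick_bolt, thin_bolt from where it was at the start of the episode below 0.02 m), for 0.2 s.
2. both bolts lie released in their notches, dispenser and blower still on the mat (x of thick_bolt in the frame of gauge between -0.045 and -0.031 m and y of thick_bolt in the frame of gauge between -0.013 and 0.013 m and z of thick_bolt in the frame of gauge between 0.029 and 0.038 m and angle between the y axis of each of thick_bolt, thin_bolt and the y axis of gauge, either way round below 0.12 rad and contact force between the fingers and thick_bolt below 0.05 N and linear speed of each of thick_bolt, thin_bolt, tape, blower below 0.03 m/s and x of thin_bolt in the frame of gauge between 0.031 and 0.045 m and y of thin_bolt in the frame of gauge between -0.013 and 0.013 m and z of thin_bolt in the frame of gauge between 0.026 and 0.035 m and contact force between the fingers and thin_bolt below 0.05 N and x of tape in the frame of mat between -0.095 and 0.095 m and y of tape in the frame of mat between -0.08 and 0.08 m and height (world z) of each of tape, blower below 0.012 m and angle between each of tape, blower's own z axis and vertical below 0.15 rad and contact force between the fingers and tape below 0.05 N and x of blower in the frame of mat between -0.095 and 0.095 m and y of blower in the frame of mat between -0.08 and 0.08 m and contact force between the fingers and blower below 0.05 N), for 0.2 s.
At the end, for the whole second after the job is handed in: bolts in their notches (axis within 7 mm sideways, 5 mm of seated height, 0.12 rad, shank centred within 13 mm); dispenser and blower upright within 15 mm of their starting places, dispenser within 0.25 rad of the stand's direction; all released and at rest (x of thick_bolt in the frame of gauge between -0.045 and -0.031 m and y of thick_bolt in the frame of gauge between -0.013 and 0.013 m and z of thick_bolt in the frame of gauge between 0.029 and 0.038 m and angle between the y axis of each of thick_bolt, thin_bolt and the y axis of gauge, either way round below 0.12 rad and contact force between the fingers and thick_bolt below 0.05 N and linear speed of each of thick_bolt, thin_bolt below 0.03 m/s and x of thin_bolt in the frame of gauge between 0.031 and 0.045 m and y of thin_bolt in the frame of gauge between -0.013 and 0.013 m and z of thin_bolt in the frame of gauge between 0.026 and 0.035 m and contact force between the fingers and thin_bolt below 0.05 N and distance of each of tape, blower from where it was at the start of the episode below 0.015 m and angle between each of tape, blower's own z axis and vertical below 0.1 rad and linear speed of each of tape, blower below 0.02 m/s and angle between the y axis of tape and the y axis of stand, either way round below 0.25 rad); the robot touches nothing.
It fails at once if the loupe or the caliper is disturbed (moved over 20 mm) (distance of any of loupe, caliper from where it was at the start of the episode above 0.02 m).
It also fails if it takes over 109 s, if anything falls off the work surface, if the arm or the gripper's body presses on something with over 40 N, if the wrist force passes 120 N, or if a joint passes its speed limit or range.

### The arm

A 7-joint arm with a two-finger parallel gripper is mounted at the origin on a cart in front of the work surface, level with it; the furniture and walls round the work are solid. World frame = base frame: x ahead of the robot, y to its left, z up, the work surface at z = 0. Lengths are in m, angles in rad, forces in N, time in s.
With the tool pointing down it reaches from about 0.35 to 0.9 m from the base axis. Payload 8.1 kg.
Tool frame: the origin (TCP) lies midway between the tips of the shut fingers; the grasp point (between the pads) lies arm.tcp_to_grasp behind it (arm.tcp_to_grasp is the distance from the TCP to the grasp point, in m); z points along the fingers, y is the line along which they close (so a half turn about z gives the same grasp; the last joint's range is limited). The gripper opens to 92 mm and grips with 3 to 60 N. Pads are 19 mm wide; open, the fingers measure 130 mm over their backs; the gripper's body (75 mm by 190 mm) begins 47 mm behind the grasp point.
Start: joints at [1.243, 0.434, 0.025, 1.573, -0.012, 1.134, -0.075], TCP at [0.139, -0.609, 0.193] pointing down, gripper open.
Joint ranges: [-2.62, 2.62], [-0.44, 2.09], [-1.27, 1.32], [0.08, 2.57], [-1.32, 4.46], [0.12, 2], [-2.74, 2.74]. Speed limits (rad/s): [2.22, 2.22, 3.01, 3.01, 3.14, 3.14, 3.14].

### API

Orientations are given as a rotation vector (axis times angle).
In Python, from cell import observe, get_image, arm gives the robot as it stands. The module is installed in compiled form; this text tells all that it offers.
- The arm moves only by the tool drive_tool, never from a script. Its argument "steps" is a list of rows, each a list of 5 numbers: the closure, from 0 (fully open) to 1 (shut), then the shift along the world's x, y, z in mm, then the turn about the world's z in rad. In form: [[hand, x, y, z, roll], ...]. A call has 1 to 20 rows; each row shifts and turns the commanded pose from where the row before left it; what a row does not reach is not made up. A row lasts 1/12 s, in which the tool goes at most 41.7 mm and 7.16 degrees, less where a joint would pass 70% of its speed; a pose out of reach is approached as far as the arm can. A call with a gripper value outside its range is refused whole. The fingers move at their own pace and stop on an object; "grip_force" is the grip in N (left out, the last holds). Time passes only in rows, so rows that do not move let the fingers close. It gives the time, the measured TCP pose, the force, the opening and the grip force at its end, in the units of the state.
- observe(): the state, without advancing time (a new reading comes with each control period).
- get_image(name): name is "scene" or "top"; returns a dict with "image" (420x560x3 uint8, red, green, blue), "vfov" (degrees; the focal length in pixels is half the picture's height over the tangent of half this angle, whatever the lens; pixels are square), "cx", "cy" (the principal point, pixels), "k1" (the pictures are not rectified: a ray, as slopes to the right and down, at radius r is drawn at 1 + k1 r^2 times it, then the intrinsics apply), "xyz" and "attitude" of the camera in the world. Camera axes: x right, y down, z forward; pixel columns grow to the right and rows downward; lengths in m; the calibration is good to about 2 mm. A picture is of the moment at which its call begins. There is no depth.
- arm.sign_off(): hands the job in; it is judged then, once.
The state is a dict: "clock": time; "joints": joint angles; "dq": joint speeds; "joint_efforts": joint torques, N m; "position": TCP position; "ee_rot": TCP orientation; "force": force on the tool from outside, world axes, zero at the start; "ft_torque": the same for the moment, N m; "width": opening from 0.0 (shut) to 1.0 (fully open); "gripper_force": force on a finger pad.
Only numpy, scipy, OpenCV 4.12 (cv2) and the standard library are available. Lean on these libraries where they do the work, as an engineer would, in place of code of your own. Each camera call takes 0.05 s, during which the arm holds its last target. There are 200 camera calls.

## Working session

There is one attempt and no reset: what is moved stays moved. The work goes in short steps, Python scripts to look and compute and a tool call to move; the robot and the scene stay as the last step left them, time stands still between calls to the robot, and variables do not carry over. Pictures are saved under pics/ and viewed, at most 14 in all, crops included, and the job is handed in when it is done.

Besides the shell and the picture viewer there is one more tool, called after ">>>" as a command line: name --pt "numbers of a row" for each row, then --argument value for the rest. drive_tool: Moves the arm, as the interface text tells. Its arguments: {"type":"object","properties":{"steps":{"type":"array"},"grip_force":{"type":"number"}},"required":["steps"]}

```bash
mkdir -p pics
python3 - <<'E'
from cell import observe,get_image,arm
import cv2
s=observe();print({k:(v if not hasattr(v,'tolist') else v.tolist()) for k,v in s.items()});print(arm.tcp_to_grasp)
for n in('scene','top'):
    g=get_image(n);cv2.imwrite(f'pics/{n}0.png',g['image'][:,:,::-1]);print({k:v for k,v in g.items() if k!='image'})
E
```

```text
{'clock': 0.0, 'joints': [1.2434093888009203, 0.4351913478408328, 0.024985209989940558, 1.5741267034854507, -0.011589870023734551, 1.1339984750766292, -0.07510796627367947], 'dq': [3.243018948715004e-05, -0.000875455740518798, 0.0008413310257116712, 0.0015556076072043678, 0.0012455993332224158, 0.0010154618719587318, -0.0006737236745667853], 'joint_efforts': [-0.0020486495486693457, -66.78691148757935, 0.9834266826510429, -31.446762084960938, -0.060834442265331745, 0.04284222610294819, 9.611594805392087e-05], 'position': [0.13910948414545082, -0.608726667330592, 0.19195336757905018], 'ee_rot': [-3.1202517117080895, -0.3520459829358977, 0.0005213363495866248], 'force': [0.06761556623153703, -0.2893075655854959, -0.4192694463951018], 'ft_torque': [0.012464089956782486, -0.05527694985523912, 0.03744096316220158], 'gripper_force': 0.0, 'width': 1.001425946655706}
0.0188
{'vfov': 56.80632348481643, 'cx': 279.902608707373, 'cy': 206.74478617044284, 'k1': 0.009120957916090104, 'xyz': array([-0.1408456 ,  0.57602953,  0.62061698]), 'attitude': array([-1.04754319,  2.22262822, -1.19754306])}
{'vfov': 44.876850291479656, 'cx': 282.423579709435, 'cy': 217.33386306979148, 'k1': -0.02188600016471423, 'xyz': array([0.37980875, 0.02187911, 1.30565652]), 'attitude': array([-2.19234889,  2.13915929, -0.08385568])}
```

View pics/scene0.png

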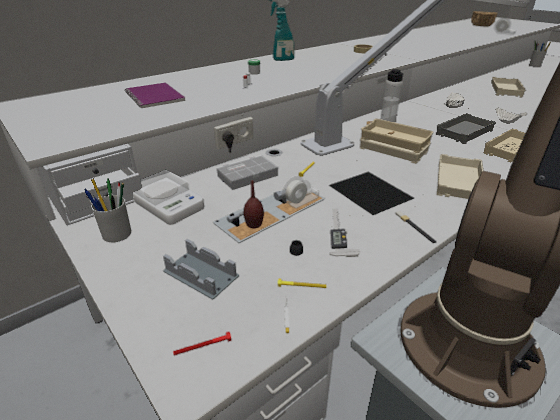

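View pics/top0.png

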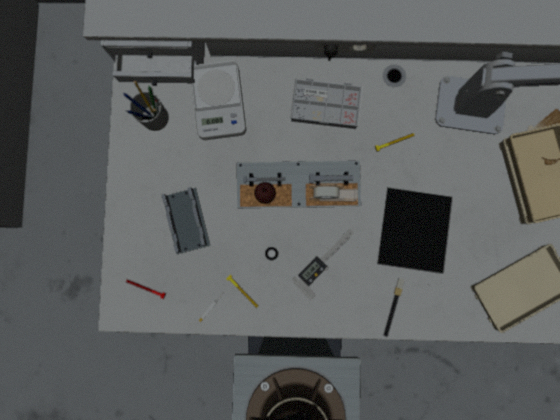

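The scene has the gauge to the left, with its plates around top (185,220), and the mat to the right at top (415,230). The stand is at top (300,185), with the blower on its left pad (265,192) and the dispenser on its right pad (335,192). The loupe is at (271,254) and the caliper at (320,265). The red bolt (145,288) and the yellow ones (395,142) and (243,292) are look-alikes. Next I'll enlarge the stand and gauge.

```bash
cat > cam.py <<'E'
import numpy as np, cv2
from cell import observe,get_image,arm
from scipy.spatial.transform import Rotation as R
class Cam:
    def __init__(s,n):
        g=get_image(n); s.im=g['image'][:,:,::-1].copy(); f=s.im.shape[0]/2/np.tan(np.radians(g['vfov'])/2)
        s.K=np.array([[f,0,g['cx']],[0,f,g['cy']],[0,0,1]]); s.D=np.array([g['k1'],0,0,0.]); s.c=np.array(g['xyz']); s.R=R.from_rotvec(g['attitude']).as_matrix()
    def ray(s,uv):
        p=cv2.undistortPoints(np.array(uv,float).reshape(-1,1,2),s.K,s.D).reshape(-1,2)
        return np.c_[p,np.ones(len(p))]@s.R.T
    def plane(s,uv,z):
        d=s.ray(uv); return s.c+d*((z-s.c[2])/d[:,2])[:,None]
    def px(s,P):
        P=np.array(P,float).reshape(-1,3); return cv2.projectPoints((P-s.c)@s.R,np.zeros(3),np.zeros(3),s.K,s.D)[0].reshape(-1,2)
def crop(im,x0,y0,x1,y1,k,fn):
    o=cv2.resize(im[y0:y1,x0:x1],None,fx=k,fy=k,interpolation=cv2.INTER_CUBIC)
    o=cv2.convertScaleAbs(o,alpha=1.3)
    for u in range(-(-x0//10)*10,x1,10): cv2.putText(o,str(u),((u-x0)*k,8),0,.3,(0,0,255)); cv2.line(o,((u-x0)*k,9),((u-x0)*k,14),(0,0,255))
    for v in range(-(-y0//10)*10,y1,10): cv2.putText(o,str(v),(0,(v-y0)*k),0,.3,(0,0,255)); cv2.line(o,(20,(v-y0)*k),(26,(v-y0)*k),(0,0,255))
    cv2.imwrite(fn,o)
E
python3 - <<'E'
from cam import *
t=Cam('top');s=Cam('scene')
np.save('t0.npy',t.im);np.save('s0.npy',s.im)
crop(t.im,230,150,370,215,5,'pics/c1.png')
crop(s.im,205,165,335,245,6,'pics/c2.png')
crop(t.im,155,180,215,260,7,'pics/c3.png')
h=cv2.cvtColor(t.im,cv2.COLOR_BGR2HSV)
# mat
m=(h[:,:,2]<25).astype(np.uint8); n,l,st,ce=cv2.connectedComponentsWithStats(m)
for i in range(1,n):
    if st[i,4]>2000 and 370<ce[i][0]<460:
        c=max(cv2.findContours((l==i).astype(np.uint8),0,1)[0],key=cv2.contourArea);b=cv2.boxPoints(cv2.minAreaRect(c)); P=t.plane(b,.003);print('mat',ce[i],P.round(4).tolist(),P.mean(0))
# cork
m=((h[:,:,0]<20)&(h[:,:,1]>90)&(h[:,:,2]>90)).astype(np.uint8)
m[:, :230]=0;m[:,370:]=0;m[:150]=0;m[215:]=0
for a,b in((230,300),(300,370)):
    mm=m.copy();mm[:,:a]=0;mm[:,b:]=0;p=np.argwhere(mm)[:,::-1];print('cork',p.min(0),p.max(0),t.plane(cv2.boxPoints(cv2.minAreaRect(p.astype(np.float32))),.006).round(4).tolist())
E
```

```text
mat [414.5637286 230.0052843] [[0.3904, -0.2021, 0.003], [0.5833, -0.2257, 0.003], [0.5656, -0.3897, 0.003], [0.3733, -0.3639, 0.003]] [ 0.47812011 -0.29537612  0.003     ]
cork [240 184] [291 205] [[0.5853, 0.1562, 0.006], [0.5883, 0.0243, 0.006], [0.5337, 0.023, 0.006], [0.5306, 0.1544, 0.006]]
cork [306 184] [357 205] [[0.5346, -0.0155, 0.006], [0.5892, -0.0144, 0.006], [0.5922, -0.1458, 0.006], [0.5377, -0.1465, 0.006]]
```

View pics/c1.png

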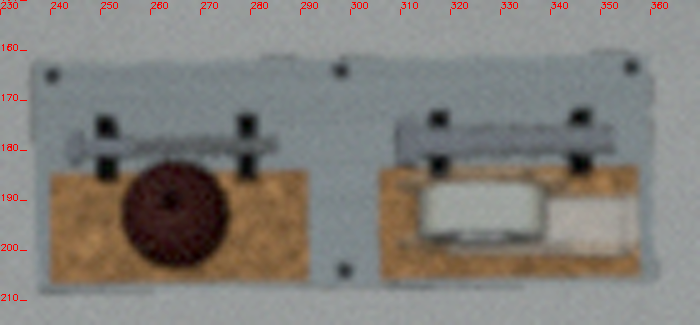

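View pics/c2.png

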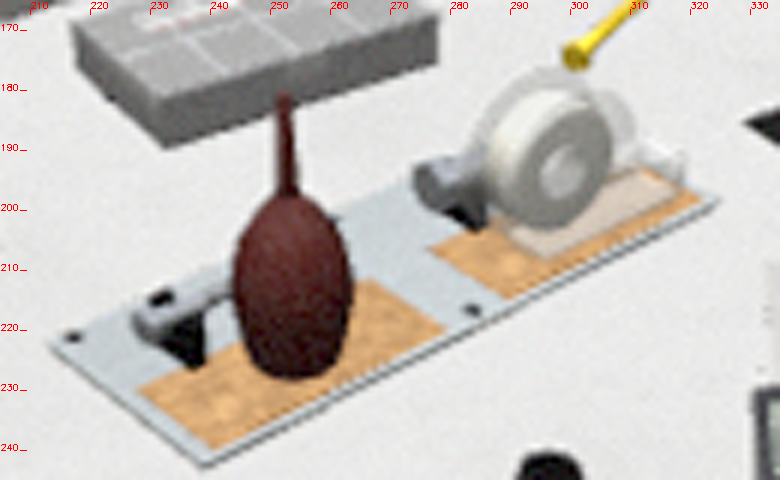

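View pics/c3.png

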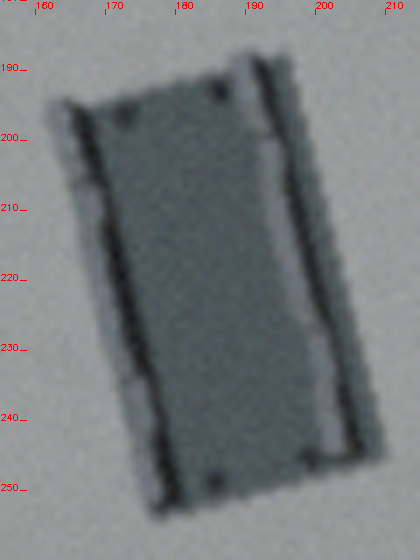

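Top crop: the thick bolt lies on the right with its head at (309,177) and tip at (351,177). The thin bolt lies on the left, running from (243,179) to (284,178). They are the only grey bolts in the V rests. The blower bulb is at (264.5,192) and the dispenser roll is at (313–338, 186–198). The gauge plate tops run (163,194)→(176,252) and (190,187)→(202,245). Next I'll refine these numerically.

Run:
```python
from cam import *
t=Cam('top');s=Cam('scene')
np.set_printoptions(precision=4,suppress=True)
def tri(a,b):
    d1=t.ray([a])[0];d2=s.ray([b])[0];d1/=np.linalg.norm(d1);d2/=np.linalg.norm(d2)
    k=np.linalg.lstsq(np.c_[d1,-d2],s.c-t.c,rcond=None)[0];p,q=t.c+k[0]*d1,s.c+k[1]*d2;return (p+q)/2,np.linalg.norm(p-q)
def redmask(c,x0,y0,x1,y1):
    h=cv2.cvtColor(c.im,cv2.COLOR_BGR2HSV);m=(((h[:,:,0]<8)|(h[:,:,0]>170))&(h[:,:,1]>90)&(h[:,:,2]<120)).astype(np.uint8)
    o=np.zeros_like(m);o[y0:y1,x0:x1]=m[y0:y1,x0:x1];return o
m=redmask(t,245,175,290,210);p=np.argwhere(m)[:,::-1].astype(np.float32);c,r=cv2.minEnclosingCircle(p);print('bulb top',c,r,p.mean(0),t.plane([p.mean(0)],.041))
m=redmask(s,235,175,275,240);p=np.argwhere(m)[:,::-1];print('scene red',p.min(0),p.max(0));tip=p[p[:,1]<=p[:,1].min()+1].mean(0);print('tip',tip,s.plane([tip],.142))
noz=p[p[:,1]<194];
for v in(182,186,190):print(v,noz[noz[:,1]==v][:,0].mean(), s.plane([[noz[noz[:,1]==v][:,0].mean(),v]],.142)[0])
print('bulb base row', s.plane([[253,227.5]],.006))
print('roll top ends z.08', t.plane([[313,192],[338,192],[325.5,186],[325.5,198]],.075))
print('tape tail', t.plane([[357,195.5],[338,195],[338,189],[338,201]],.012))
print('thick', t.plane([[308.5,178],[351.5,177.5]],.033),'thin',t.plane([[243,179.3],[284,178.8]],.029))
print('hub scene',s.plane([[297.5,193]],.056))
print('gauge top plates z.046',t.plane([[161.5,194.5],[176,253.5],[189,188],[202,246.5]],.046))
print('gauge base',t.plane([[195.5,188],[209,245.5]],.006))
crop(s.im,160,235,245,297,9,'pics/c4.png')
g=cv2.cvtColor(t.im,cv2.COLOR_BGR2GRAY)
crop(t.im,300,165,365,212,12,'pics/c5.png')
```

```text
bulb top (264.6056823730469, 187.5645751953125) 14.829222679138184 [264.4604 192.0038] [[0.5608 0.0904 0.041 ]]
scene red [235 181] [263 227]
tip [251.5 181.5] [[0.5537 0.0954 0.142 ]]
182 251.5 [0.5517 0.0969 0.142 ]
186 252.0 [0.5349 0.1075 0.142 ]
190 252.5 [0.5188 0.1178 0.142 ]
bulb base row [[0.5481 0.1014 0.006 ]]
roll top ends z.08 [[ 0.5587 -0.03    0.075 ]
 [ 0.5601 -0.0909  0.075 ]
 [ 0.5742 -0.0602  0.075 ]
 [ 0.5447 -0.0607  0.075 ]]
tape tail [[ 0.5615 -0.1454  0.012 ]
 [ 0.5616 -0.0968  0.012 ]
 [ 0.5771 -0.0965  0.012 ]
 [ 0.5461 -0.097   0.012 ]]
thick [[ 0.6003 -0.0197  0.033 ]
 [ 0.6041 -0.1283  0.033 ]] thin [[0.5939 0.1466 0.029 ]
 [0.5975 0.0424 0.029 ]]
hub scene [[ 0.544  -0.0518  0.056 ]]
gauge top plates z.046 [[0.5479 0.3486 0.046 ]
 [0.4011 0.3054 0.046 ]
 [0.5659 0.28   0.046 ]
 [0.4201 0.2413 0.046 ]]
gauge base [[0.5722 0.2713 0.006 ]
 [0.4244 0.2304 0.006 ]]
```

View pics/c4.png

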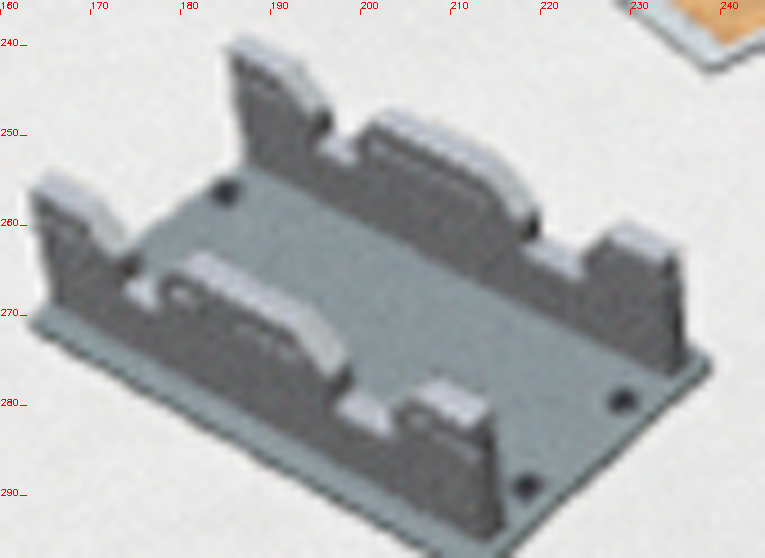

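View pics/c5.png

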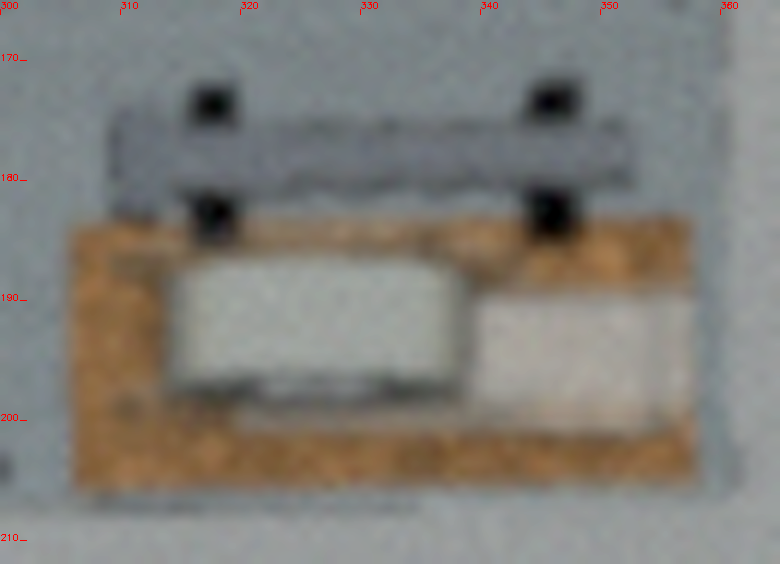

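The scene crop shows the notch floors at about: narrow (175.5,267.5) and (197,252), wide (199.5,281.3) and (221,264.5). The wide notches are on the near side. In the top crop the dispenser's tail points to −y, the roll is centred at (325.5,192), and the thick bolt's head is on the +y side. Heading to the dispenser.

>>> drive_tool --pt "0.25 10 14 0 0.069" --pt "0.25 21 28 0 0.069" --pt "0.25 21 28 0 0.069" --pt "0.25 21 28 0 0.069" --pt "0.25 21 28 0 0.069" --pt "0.25 21 28 0 0.069" --pt "0.25 22 28 0 0.069" --pt "0.25 22 28 0 0.069" --pt "0.25 22 28 0 0.069" --pt "0.25 22 28 0 0.069" --pt "0.25 22 28 0 0.069" --pt "0.25 22 28 0 0.069" --pt "0.25 22 28 0 0.069" --pt "0.25 22 28 0 0.069" --pt "0.25 22 28 0 0.069" --pt "0.25 22 28 0 0.069" --pt "0.25 22 28 0 0.069" --pt "0.25 22 28 0 0.069" --pt "0.25 22 28 0 0.069" --pt "0.25 22 28 0 0.069" --grip_force 20

```text
clock: 1.97
position: [0.5632, -0.0619, 0.1928]
ee_rot: [2.18, 2.262, 0.0]
force: [0.4, 0.7, -0.8]
width: 0.751
gripper_force: 0.0
```

Run:
```python
from cam import *
np.set_printoptions(precision=4,suppress=True)
s=Cam('scene');t=Cam('top');o=observe()
print(o['position'],R.from_rotvec(o['ee_rot']).as_matrix()[:2,1])
F=s.plane([[175.5,267.5],[199.5,281.3],[197,252],[221,264.5]],.026);print(F,F.mean(0),np.linalg.norm(F[0]-F[1]),np.linalg.norm(F[2]-F[0]))
print('cork corners scene',s.plane([[279,216.5],[274.5,206]],.006))
crop(t.im,230,130,390,240,5,'pics/c6.png')
```

```text
[ 0.565  -0.0567  0.1929] [0.999 0.044]
[[0.5144 0.3407 0.026 ]
 [0.4414 0.3211 0.026 ]
 [0.5313 0.2766 0.026 ]
 [0.4577 0.2565 0.026 ]] [0.4862 0.2988 0.026 ] 0.0755357186566955 0.06628035802577079
cork corners scene [[ 0.5437  0.0155  0.006 ]
 [ 0.593  -0.0082  0.006 ]]
```

>>> drive_tool --pt "0.25 0 0 0 0" --pt "0.25 0 0 -10 0" --pt "0.25 0 0 -20 0" --pt "0.25 0 0 -25 0" --pt "0.25 0 0 -25 0" --pt "0.25 0 0 -25 0" --pt "0.25 0 0 -20 0" --pt "0.25 0 0 -10 0" --pt "0.25 0 0 -5 0" --pt "0.25 0 0 0 0" --pt "0.25 0 0 0 0"

```text
clock: 2.98
position: [0.5627, -0.0637, 0.0534]
ee_rot: [2.184, 2.257, 0.001]
force: [0.6, 0.1, 0.3]
width: 0.755
gripper_force: 0.0
```

Run:
```python
from cam import *
t=Cam('top');s=Cam('scene');o=observe();print(o['position'],R.from_rotvec(o['ee_rot']).as_matrix()[:2,1])
a=cv2.resize(t.im[130:240,260:390],None,fx=3,fy=3);b=cv2.resize(s.im[130:240,240:370],None,fx=3,fy=3);cv2.imwrite('pics/c7.png',np.hstack([a,b]))
```

```text
[ 0.56320645 -0.06346248  0.05399412] [0.99943516 0.0335364 ]
```

View pics/c7.png

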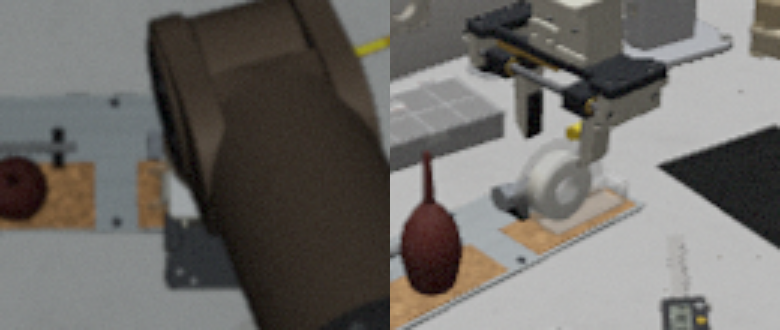

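Run:
```python
from cam import *
s=Cam('scene');o=observe();p=o['position'];print(p,o['clock'])
P=[p,p+[-.045,0,0],p+[.045,0,0],p+[-.045,-.01,0],p+[-.045,.01,0],[.546,-.062,.055]]
q=s.px(P);print((q-[240,130])*3+[390,0])
```

```text
[ 0.56314517 -0.06340661  0.0539321 ] 3.1333
[[558.13063341 178.71378816]
 [590.43372567 197.96973357]
 [527.48183144 160.44255638]
 [598.35109278 194.35456339]
 [582.43806119 201.62066006]
 [569.15173982 185.44996295]]
```

Run:
```python
from cam import *
s=Cam('scene');crop(s.im,265,125,345,205,7,'pics/c8.png')
```

```text
(no output)
```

View pics/c8.png

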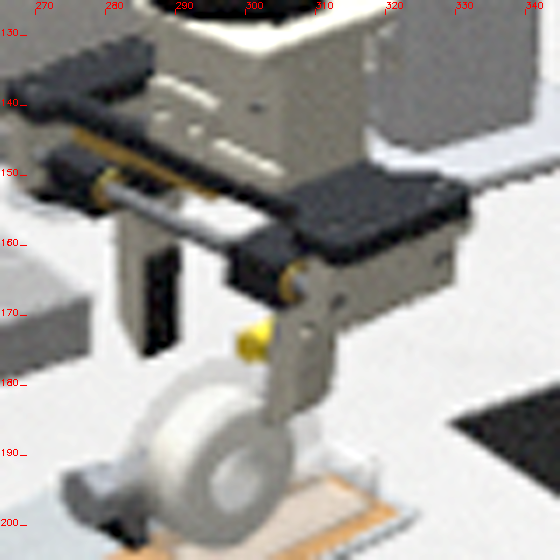

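The enlarged crop shows the far finger tip at (286,176) and the near one at (304,186). Both are about 8 px higher than the reported TCP projects. I'll check that discrepancy in the top view before closing.

Run:
```python
from cam import *
np.set_printoptions(precision=4,suppress=True)
t=Cam('top');s=Cam('scene');o=observe();p=o['position'];Rm=R.from_rotvec(o['ee_rot']).as_matrix();print(p,Rm,o['joints'],o['clock'])
for z in(.12,.15,.2):
    for a in(-.095,.095):
        for b in(-.0375,.0375):
            q=p+Rm@np.array([b,a,0]);q[2]=z;print(z,a,b,t.px([q])[0],s.px([q])[0])
print(s.px([p+[0,0,d] for d in(0,.01,.02,.03)]))
crop(t.im,285,150,405,240,6,'pics/c9.png')
```

```text
[ 0.5628 -0.0633  0.0535] [[-0.0338  0.9994  0.0013]
 [ 0.9994  0.0338 -0.0002]
 [-0.0003  0.0013 -1.    ]] [ 0.3562  0.5428 -0.4746  1.8431  0.3255  0.8316 -0.2477] 3.2833
0.12 -0.095 -0.0375 [344.8648 228.0074] [331.6004 177.1555]
0.12 -0.095 0.0375 [312.7162 228.3184] [311.6669 186.6571]
0.12 0.095 -0.0375 [343.2344 148.0267] [283.72   153.7761]
0.12 0.095 0.0375 [311.5732 148.383 ] [264.1422 161.3798]
0.15 -0.095 -0.0375 [346.2803 227.0506] [332.4357 167.0647]
0.15 -0.095 0.0375 [313.3018 227.3703] [312.198  176.2993]
0.15 0.095 -0.0375 [344.5848 145.0546] [283.7681 144.4035]
0.15 0.095 0.0375 [312.1199 145.4215] [263.8949 151.7674]
0.2 -0.095 -0.0375 [348.809  225.3412] [333.8917 149.4923]
0.2 -0.095 0.0375 [314.348  225.6766] [313.1255 158.2293]
0.2 0.095 -0.0375 [346.9943 139.7515] [283.8514 128.1559]
0.2 0.095 0.0375 [313.0953 140.1373] [263.4651 135.0795]
[[296.1069 189.764 ]
 [296.1853 186.7286]
 [296.2646 183.6626]
 [296.3446 180.5655]]
```

View pics/c9.png

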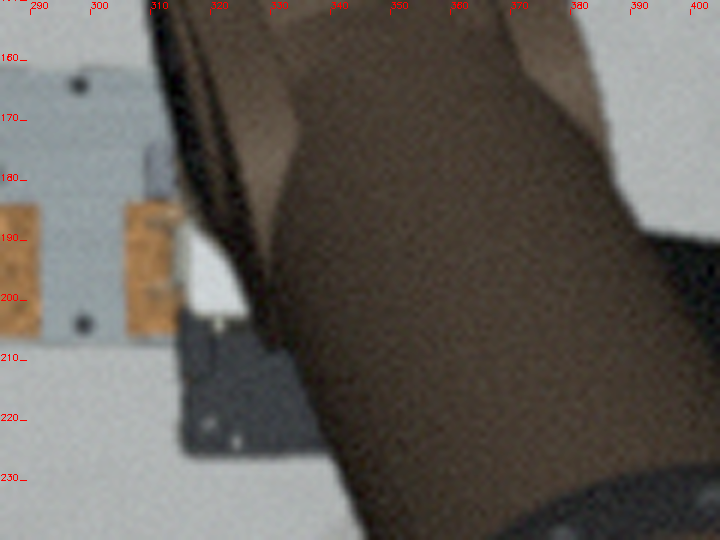

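Top view: the gripper body's near corner is at (315,225.5), where x/y predict it, so the lateral pose is right and only the tip height looks about 25 mm higher. Going 8 mm lower is safe either way, so I'll do that, close, and compare again.

>>> drive_tool --pt "0.25 0 0 -4 0" --pt "0.25 0 0 -4 0" --pt "0.25 0 0 0 0" --pt "0.6 0 0 0 0" --pt "0.8 0 0 0 0" --pt "1 0 0 0 0" --pt "1 0 0 0 0" --pt "1 0 0 0 0" --pt "1 0 0 0 0" --pt "1 0 0 0 0" --grip_force 20

```text
clock: 4.12
position: [0.5623, -0.0633, 0.0448]
ee_rot: [2.183, 2.259, 0.0]
force: [-0.4, -0.1, 0.9]
width: 0.342
gripper_force: 19.9
```

Run:
```python
from cam import *
np.set_printoptions(precision=4,suppress=True)
s=Cam('scene');o=observe();p=o['position'];print(p,o['force'],o['width'],s.px([p,p+[0,0,.02]]))
crop(s.im,265,135,345,215,7,'pics/c10.png')
```

```text
[ 0.5623 -0.0633  0.0448] [-0.349  -0.5988  0.1711] 0.339980350216686 [[296.1321 192.4457]
 [296.2894 186.3958]]
```

View pics/c10.png

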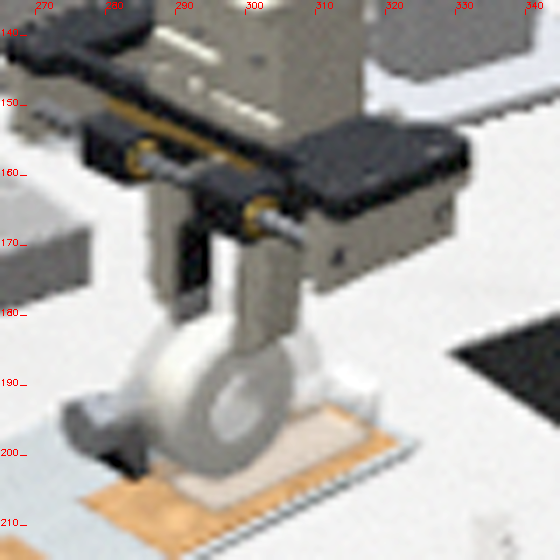

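Width 0.34 is 31 mm, so the dispenser is held, with the fingers drawn at (303,185). Lifting it next. I'll feel for the mat on placing.

>>> drive_tool --pt "1 0 0 5 0" --pt "1 0 0 10 0" --pt "1 0 0 20 0" --pt "1 0 0 20 0" --pt "1 0 0 20 0" --pt "1 0 0 15 0" --pt "1 0 0 0 0" --pt "1 0 0 0 0"

```text
clock: 4.83
position: [0.5629, -0.0633, 0.1358]
ee_rot: [2.182, 2.257, 0.002]
force: [-0.5, 0.2, -1.6]
width: 0.339
gripper_force: 19.9
```

Run:
```python
from cam import *
np.set_printoptions(precision=4,suppress=True)
s=Cam('scene');o=observe();p=o['position'];print(p,o['force'],o['width'],s.px([p,p+[0,0,.02]]))
crop(s.im,255,95,345,205,5,'pics/c11.png')
```

```text
[ 0.5621 -0.0635  0.1347] [ 0.0321  0.2797 -1.2726] 0.33725100056756097 [[296.9701 164.2602]
 [297.144  157.6273]]
```

View pics/c11.png

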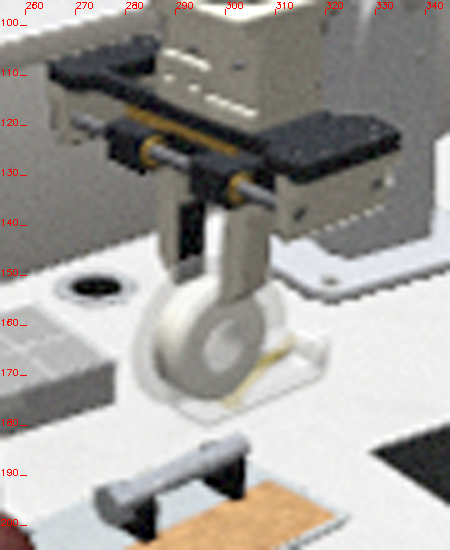

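The dispenser hangs upright in the grip (roll at (297,164)), clear of the thick bolt. Carrying it to the mat.

>>> drive_tool --pt "1 -2 -10 0 0" --pt "1 -4 -23 0 0" --pt "1 -5 -26 0 0" --pt "1 -5 -26 0 0" --pt "1 -5 -26 0 0" --pt "1 -5 -26 0 0" --pt "1 -5 -26 0 0" --pt "1 -4 -26 0 0" --pt "1 -3 -20 0 0" --pt "1 -1 -10 -10 0" --pt "1 0 0 -20 0" --pt "1 0 0 -20 0" --pt "1 0 0 -20 0" --pt "1 0 0 -10 0" --pt "1 0 0 -5 0" --pt "1 0 0 -3 0" --pt "1 0 0 -2 0" --pt "1 0 0 -2 0" --pt "1 0 0 0 0"

```text
clock: 6.47
position: [0.5237, -0.2824, 0.0432]
ee_rot: [2.183, 2.258, 0.0]
force: [0.6, 0.4, -0.8]
width: 0.333
gripper_force: 19.9
```

>>> drive_tool --pt "1 0 0 -1.5 0" --pt "1 0 0 0 0" --pt "0.6 0 0 0 0" --pt "0.3 0 0 0 0" --pt "0.3 0 0 0 0" --pt "0.3 0 0 0 0" --pt "0.3 0 0 10 0" --pt "0.3 0 0 20 0" --pt "0.3 0 0 25 0" --pt "0.3 0 0 25 0" --pt "0.3 0 0 25 0" --pt "0.3 0 0 20 0" --pt "0.3 0 0 0 0"

```text
clock: 7.55
position: [0.5258, -0.2829, 0.1716]
ee_rot: [2.179, 2.254, 0.004]
force: [0.4, 0.3, 0.5]
width: 0.698
gripper_force: 0.0
```

Run:
```python
from cam import *
np.set_printoptions(precision=4,suppress=True)
t=Cam('top');s=Cam('scene');o=observe();p=o['position'];print(p,o['force'],o['width'],s.px([p]),t.px([p]))
b=cv2.resize(s.im[80:240,240:440],None,fx=3,fy=3);cv2.imwrite('pics/c12.png',b)
```

```text
[ 0.5238 -0.2825  0.1676] [-0.2383  0.278  -0.2181] 0.7002075249016937 [[362.1554 136.8446]] [[426.9139 204.1085]]
```

View pics/c12.png

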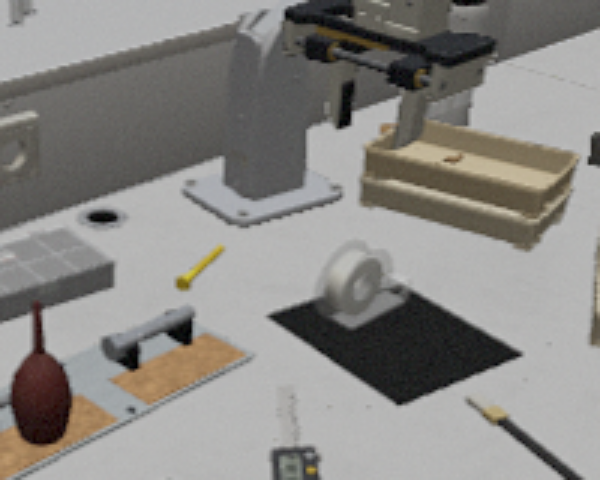

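The dispenser stands upright on the mat (crop (360,290)) and is released. The blower is untouched on its pad. On to the blower's nozzle.

>>> drive_tool --pt "0.3 1 10 0 0" --pt "0.3 2 20 0 0" --pt "0.3 3 31 0 0" --pt "0.3 3 31 0 0" --pt "0.3 3 31 0 0" --pt "0.3 3 31 0 0" --pt "0.3 3 31 0 0" --pt "0.3 3 31 0 0" --pt "0.3 3 31 0 0" --pt "0.3 3 31 0 0" --pt "0.3 3 31 0 0" --pt "0.3 3 31 0 0" --pt "0.3 3 20 0 0" --pt "0.3 1 13 0 0" --pt "0.3 0 0 0 0" --pt "0.3 0 0 -10 0" --pt "0.3 0 0 -20 0" --pt "0.3 0 0 -20 0" --pt "0.3 0 0 -15 0" --pt "0.3 0 0 -7 0" --grip_force 10

```text
clock: 9.32
position: [0.5586, 0.0876, 0.0911]
ee_rot: [-2.186, -2.255, 0.007]
force: [-0.8, -1.0, -0.2]
width: 0.701
gripper_force: 0.0
```

>>> drive_tool --pt "0.3 0 0 0 0" --pt "0.7 0 0 0 0" --pt "0.85 0 0 0 0" --pt "1 0 0 0 0" --pt "1 0 0 0 0" --pt "1 0 0 0 0" --pt "1 0 0 0 0" --pt "1 0 0 0 0" --pt "1 0 0 0 0"

```text
clock: 10.07
position: [0.5603, 0.0907, 0.0943]
ee_rot: [2.183, 2.259, 0.0]
force: [-0.0, -0.2, -0.2]
width: 0.171
gripper_force: 0.0
```

>>> drive_tool --pt "1 0 0 0 0" --pt "1 0 0 0 0" --pt "1 0 0 0 0" --pt "1 0 0 0 0" --pt "1 0 0 0 0"

```text
clock: 10.48
position: [0.5602, 0.0907, 0.0942]
ee_rot: [-2.183, -2.259, 0.0]
force: [0.8, 0.6, -0.8]
width: 0.084
gripper_force: 10.0
```

>>> drive_tool --pt "1 0 0 8 0" --pt "1 0 0 20 0" --pt "1 0 0 25 0" --pt "1 -2 -5 20 0" --pt "1 -4 -12 7 0" --pt "1 -8 -22 0 0" --pt "1 -10 -29 0 0" --pt "1 -10 -29 0 0" --pt "1 -10 -29 0 0" --pt "1 -10 -29 0 0" --pt "1 -10 -29 0 0" --pt "1 -10 -29 0 0" --pt "1 -10 -29 0 0" --pt "1 -10 -29 0 0" --pt "1 -10 -29 0 0" --pt "1 -10 -29 0 0" --pt "1 -9 -25 0 0" --pt "1 -6 -17 0 0" --pt "1 -3 -9 0 0" --pt "1 0 0 0 0"

```text
clock: 12.15
position: [0.4274, -0.2913, 0.1745]
ee_rot: [2.187, 2.255, -0.001]
force: [-0.4, 0.9, -1.0]
width: 0.085
gripper_force: 10.0
```

>>> drive_tool --pt "1 0 0 -10 0" --pt "1 0 0 -20 0" --pt "1 0 0 -20 0" --pt "1 0 0 -15 0" --pt "1 0 0 -8 0" --pt "1 0 0 -5 0" --pt "1 0 0 -3 0" --pt "1 0 0 0 0" --pt "1 0 0 0 0"

```text
clock: 12.9
position: [0.4288, -0.2892, 0.0938]
ee_rot: [2.182, 2.259, 0.0]
force: [-0.4, 0.0, -0.1]
width: 0.08
gripper_force: 10.0
```

>>> drive_tool --pt "1 0 0 -1.5 0" --pt "1 0 0 -1.2 0" --pt "1 0 0 0 0" --pt "0.8 0 0 0 0" --pt "0.6 0 0 0 0" --pt "0.5 0 0 0 0" --pt "0.5 0 0 0 0" --pt "0.5 0 0 0 0" --pt "0.5 0 0 10 0" --pt "0.5 0 0 20 0" --pt "0.5 0 0 25 0" --pt "0.5 0 0 25 0" --pt "0.5 0 0 10 0" --pt "0.5 0 0 0 0"

```text
clock: 14.07
position: [0.4299, -0.29, 0.1836]
ee_rot: [2.18, 2.255, 0.002]
force: [0.5, -0.9, -0.2]
width: 0.496
gripper_force: 0.0
```

Run:
```python
from cam import *
np.set_printoptions(precision=4,suppress=True)
s=Cam('scene');o=observe();print(o['position'])
h=cv2.cvtColor(s.im,cv2.COLOR_BGR2HSV);m=(((h[:,:,0]<8)|(h[:,:,0]>170))&(h[:,:,1]>90)&(h[:,:,2]<120)).astype(np.uint8)
q=s.px([[.4284,-.2892,.139],[.4284,-.2892,.003],[.4284,-.2892,.04]]);print(q)
u,v=q[2].astype(int);n,l,st,ce=cv2.connectedComponentsWithStats(m);i=l[v,u];print(st[i],ce[i])
# bolts: dark/light profile via top
t=Cam('top');crop(t.im,230,165,365,200,5,'pics/x.png')
g=cv2.cvtColor(t.im,cv2.COLOR_BGR2GRAY).astype(int)
for u in(264,330):print(u,g[168:190,u-2:u+3].mean(1).astype(int))
for v in(178,):print(g[v,300:358],g[v+1,236:292])
```

```text
[ 0.4289 -0.2897  0.1817]
[[388.8122 156.2047]
 [381.8397 197.3144]
 [383.6441 186.6637]]
[374 158  20  43 400] [384.1    184.6225]
264 [99 99 98 98 98 99 98 97 97 86 74 69 71 86 96 97 93 85 82 83 84 83]
330 [ 98 100  99  99 101 100  96  83  83  86  87  80  75  87  96  91  86  83
  83  84  84  82]
[105 103 107 103 103 104 106 105  95  73  82  86  87  85  88  88  89  88
  91  88  88  86  89  89  88  85  90  88  88  88  89  85  87  86  85  86
  86  85  86  81  88  87  85  85  86  88  86  85  88  87  87  82  89  99
 106 103 104 103] [113 102  99 100 101  99  97  92  84  83  76  82  84  86  83  90  86  86
  82  82  75  73  70  69  68  67  65  66  73  73  72  72  72  69  69  71
  68  65  69  71  67  69  73  65  67  72  71  70  72  86 100 102 103 103
 103 102]
```

The blower stands upright on the mat (scene blob 20×43 px at (384,185)). The thick bolt comes out at about x .602 with its shank middle at y −.0805; the thin bolt at x .596, y +.089. I'll take the thick bolt at its balance point.

>>> drive_tool --pt "0.5 7 9 0 0" --pt "0.5 15 19 0 0" --pt "0.5 20 25 0 0" --pt "0.5 20 25 0 0" --pt "0.5 20 25 0 0" --pt "0.5 20 25 0 0" --pt "0.5 20 25 0 0" --pt "0.5 20 26 0 0" --pt "0.5 16 21 0 -0.008" --pt "0.5 11 14 -10 0" --pt "0.5 4 6 -20 0" --pt "0.5 0 0 -25 0" --pt "0.5 0 0 -25 0" --pt "0.5 0 0 -25 0" --pt "0.5 0 0 -15 0" --pt "0.5 0 0 -8 0" --pt "0.5 0 0 0 0" --pt "0.5 0 0 0 0" --grip_force 25

```text
clock: 15.67
position: [0.6011, -0.0685, 0.0522]
ee_rot: [-2.191, -2.25, 0.001]
force: [-0.8, 0.2, 1.0]
width: 0.502
gripper_force: 0.0
```

>>> drive_tool --pt "0.5 0 0 -8 0" --pt "0.5 0 0 -8 0" --pt "0.5 0 0 -8 0" --pt "0.5 0 0 -6 0" --pt "0.5 0 0 -4 0" --pt "0.5 0 0 -2 0" --pt "0.5 0 0 0 0" --pt "0.5 0 0 0 0"

```text
clock: 16.33
position: [0.6014, -0.0693, 0.0166]
ee_rot: [2.193, 2.25, 0.0]
force: [-0.4, -0.2, 0.4]
width: 0.498
gripper_force: 0.0
```

Run:
```python
from cam import *
s=Cam('scene');o=observe();p=o['position'];print(p,o['force'],s.px([p,[.602,-.07,.033]])); crop(s.im,260,130,350,220,6,'pics/c13.png')
```

```text
[ 0.60150986 -0.06925921  0.01678384] [-0.10066771  0.78291625  0.152741  ] [[288.67957807 194.57518565]
 [288.82646108 189.73551441]]
```

View pics/c13.png

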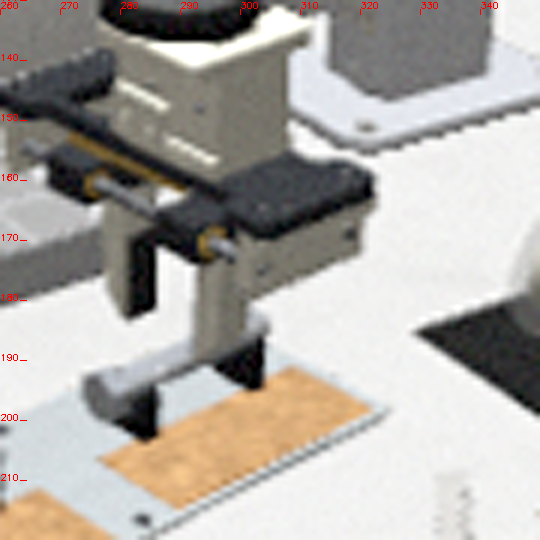

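The crop shows the near finger ending at about (297,190), just above the bolt. Closing will tell whether the pads reach the shank (expect width 0.174).

>>> drive_tool --pt "0.8 0 0 0 0" --pt "0.9 0 0 0 0" --pt "1 0 0 0 0" --pt "1 0 0 0 0" --pt "1 0 0 0 0" --pt "1 0 0 0 0" --pt "1 0 0 0 0" --pt "1 0 0 0 0"

```text
clock: 17.05
position: [0.6013, -0.0693, 0.0165]
ee_rot: [2.192, 2.25, 0.0]
force: [-1.3, -0.0, 0.3]
width: 0.009
gripper_force: 0.0
```

The width went to about 0, so the pads passed above the shank and the true tips are at least 24 mm above the reported TCP. I'll feel for the bolt's top (z .041) with the shut tips, gently, to get the offset.

>>> drive_tool --pt "1 0 0 -1 0" --pt "1 0 0 -1 0" --pt "1 0 0 0 0" --pt "1 0 0 0 0"

```text
clock: 17.38
position: [0.6012, -0.0693, 0.0144]
ee_rot: [-2.192, -2.25, 0.0]
force: [0.2, -0.7, 0.3]
width: 0.004
gripper_force: 0.0
```

>>> drive_tool --pt "1 0 0 -1 0" --pt "1 0 0 -1 0" --pt "1 0 0 0 0" --pt "1 0 0 0 0"

```text
clock: 17.72
position: [0.6012, -0.0693, 0.0124]
ee_rot: [-2.192, -2.25, 0.0]
force: [-0.6, -0.2, -0.6]
width: 0.004
gripper_force: 0.0
```

>>> drive_tool --pt "1 0 0 -1 0" --pt "1 0 0 -1 0" --pt "1 0 0 0 0"

```text
clock: 17.97
position: [0.6011, -0.0693, 0.0103]
ee_rot: [-2.192, -2.25, 0.0]
force: [0.3, 0.2, 0.5]
width: 0.002
gripper_force: 0.0
```

>>> drive_tool --pt "1 0 0 -1 0" --pt "1 0 0 -1 0" --pt "1 0 0 0 0"

```text
clock: 18.22
position: [0.6011, -0.0693, 0.0083]
ee_rot: [-2.192, -2.25, 0.0]
force: [0.2, -0.2, -0.1]
width: 0.004
gripper_force: 0.0
```

>>> drive_tool --pt "1 0 0 -1 0" --pt "1 0 0 -1 0" --pt "1 0 0 0 0"

```text
clock: 18.47
position: [0.6015, -0.0693, 0.0074]
ee_rot: [2.192, 2.249, 0.0]
force: [-3.3, 0.1, 8.4]
width: 0.004
gripper_force: 4.5
```

Contact at reading .0078 puts the true tips 33 mm above the reading. I'll rise, open, and go down to reading −.018 (true tip ≈ .015).

>>> drive_tool --pt "1 0 0 6 0" --pt "0.7 0 0 8 0" --pt "0.5 0 0 0 0" --pt "0.5 0 0 0 0" --pt "0.5 0 0 0 0" --pt "0.5 0 0 0 0" --pt "0.5 0 0 0 0" --pt "0.5 0 0 -6 0" --pt "0.5 0 0 -8 0" --pt "0.5 0 0 -8 0" --pt "0.5 0 0 -8 0" --pt "0.5 0 0 -5 0" --pt "0.5 0 0 -3 0" --pt "0.5 0 0 0 0" --pt "0.5 0 0 0 0"

```text
clock: 19.72
position: [0.6013, -0.0692, -0.0176]
ee_rot: [-2.192, -2.25, 0.0]
force: [-0.3, 0.6, -0.2]
width: 0.496
gripper_force: 0.0
```

>>> drive_tool --pt "0.7 0 0 0 0" --pt "0.8 0 0 0 0" --pt "0.9 0 0 0 0" --pt "1 0 0 0 0" --pt "1 0 0 0 0" --pt "1 0 0 0 0" --pt "1 0 0 0 0" --pt "1 0 0 0 0"

```text
clock: 20.38
position: [0.6019, -0.0693, -0.0172]
ee_rot: [2.192, 2.25, 0.001]
force: [2.0, -0.0, 0.7]
width: 0.166
gripper_force: 25.0
```

Thick bolt gripped (width .166). Before placing it, I'll refine the gauge centre and cross-check the two cameras, using the saved start images.

Run:
```python
from cam import *
np.set_printoptions(precision=4,suppress=True)
t=Cam('top');s=Cam('scene');t.im=np.load('t0.npy');s.im=np.load('s0.npy')
# mat in scene & top
for c,lo,hi in((t,(370,180),(460,280)),(s,(325,165),(420,215))):
    g=cv2.GaussianBlur(cv2.cvtColor(c.im,cv2.COLOR_BGR2GRAY),(3,3),0);m=np.zeros_like(g);m[lo[1]:hi[1],lo[0]:hi[0]]=g[lo[1]:hi[1],lo[0]:hi[0]]<65
    k=max(cv2.findContours(m,0,1)[0],key=cv2.contourArea);q=cv2.approxPolyDP(k,6,True)[:,0].astype(float);P=c.plane(q,.003);print('mat',q.tolist(),P[:,:2].tolist(),P.mean(0))
print('scene base diag',s.plane([[163.3,271],[238.3,275.3]],.006),s.plane([[163.3,271],[238.3,275.3]],.006).mean(0))
g=cv2.GaussianBlur(cv2.cvtColor(t.im,cv2.COLOR_BGR2GRAY),(3,3),0);print(g[218,150:225])
m=np.zeros_like(g);m[180:262,150:220]=g[180:262,150:220]<88;m=cv2.morphologyEx(m,cv2.MORPH_CLOSE,np.ones((7,7)))
k=max(cv2.findContours(m,0,1)[0],key=cv2.contourArea);W=t.plane(k[:,0],.006)[:,:2]
b=cv2.boxPoints(cv2.minAreaRect((W*1000).astype(np.float32)));print(b,b.mean(0),np.linalg.norm(b[0]-b[1]),np.linalg.norm(b[1]-b[2]))
yaw=.265;X=np.array([np.cos(yaw),np.sin(yaw)]);Y=np.array([-X[1],X[0]])
print('x range',(W@X).min(),(W@X).max(),'y min',np.percentile(W@Y,[0,2,5]))
xc=((W@X).min()+(W@X).max())/2;yc=np.percentile(W@Y,2)+.045;print('centre',xc*X+yc*Y)
```

```text
mat [[388.0, 188.0], [378.0, 263.0], [442.0, 272.0], [451.0, 197.0]] [[0.5841298827508687, -0.22628219053124818], [0.3906084034225211, -0.20201400127713523], [0.3717477844785243, -0.36473395847792855], [0.5645488066715112, -0.3885924436172101]] [ 0.4778 -0.2954  0.003 ]
mat [[331.0, 185.0], [373.0, 214.0], [411.0, 198.0], [369.0, 173.0]] [[0.5771312662889964, -0.22469750512977849], [0.3882241534872233, -0.19877128028234436], [0.3704721785320917, -0.3531679753079504], [0.5522591113234251, -0.3793876385675833]] [ 0.472 -0.289  0.003]
scene base diag [[0.5435 0.3599 0.006 ]
 [0.4218 0.2351 0.006 ]] [0.4826 0.2975 0.006 ]
[119 119 119 119 118 118 119 119 120 119 118 119 120 120 119 116 109  98
  88  77  55  35  32  45  59  66  66  65  65  64  64  65  65  65  64  64
  65  65  64  64  64  64  65  66  71  80  85  77  57  41  45  58  68  86
 107 119 120 118 118 118 118 119 119 119 119 119 119 119 119 119 119 119
 119 118 118]
[[400.7589 313.1808]
 [425.1972 228.1621]
 [577.1837 271.8502]
 [552.7453 356.8689]] [488.9713 292.5155] 88.461395 158.14085
x range 0.468933874257869 0.6270251515100443 y min [0.1092 0.1098 0.1103]
centre [0.4883 0.2929]
```

The cameras differ by about 6 mm along the scene camera's line of sight. The fingers agree with the top view, so I'll use gauge centre ≈ (.4875,.293) and yaw ≈ .27. Carrying the thick bolt over.

>>> drive_tool --pt "1 0 0 8 0" --pt "1 0 0 20 0" --pt "1 0 0 25 0" --pt "1 0 0 25 0" --pt "1 -4 8 15 0" --pt "1 -8 18 7 0.02" --pt "1 -11 25 0 0.025" --pt "1 -12 28 0 0.025" --pt "1 -12 28 0 0.025" --pt "1 -12 28 0 0.025" --pt "1 -12 28 0 0.025" --pt "1 -12 28 0 0.025" --pt "1 -12 29 0 0.025" --pt "1 -12 29 0 0.025" --pt "1 -12 29 0 0.024" --pt "1 -12 29 0 0" --pt "1 -11 26 0 0" --pt "1 -8 19 0 0" --pt "1 -4 11 0 0" --pt "1 0 0 0 0"

```text
clock: 22.15
position: [0.4442, 0.297, 0.0823]
ee_rot: [-1.894, -2.504, 0.0]
force: [0.8, 0.1, -1.6]
width: 0.169
gripper_force: 25.0
```

>>> drive_tool --pt "1 0 0 0 0" --pt "1 0 0 0 0" --pt "1 0 0 0 0"

```text
clock: 22.4
position: [0.4479, 0.2919, 0.0822]
ee_rot: [1.905, 2.498, -0.002]
force: [-0.3, 0.4, -2.2]
width: 0.17
gripper_force: 25.0
```

>>> drive_tool --pt "1 0 1 -10 0" --pt "1 0 1 -20 0" --pt "1 0 0 -20 0" --pt "1 0 0 -15 0" --pt "1 0 0 -8 0" --pt "1 0 0 -4 0" --pt "1 0 0 -3 0" --pt "1 0 0 -3 0" --pt "1 0 0 0 0" --pt "1 0 0 0 0"

```text
clock: 23.23
position: [0.4476, 0.296, 0.0]
ee_rot: [1.902, 2.5, 0.001]
force: [0.3, 0.5, -1.4]
width: 0.166
gripper_force: 25.0
```

>>> drive_tool --pt "1 0 0 -2 0" --pt "1 0 0 -2 0" --pt "1 0 0 -2 0" --pt "1 0 0 0 0" --pt "1 0 0 0 0"

```text
clock: 23.65
position: [0.4472, 0.2956, -0.0066]
ee_rot: [-1.902, -2.5, 0.0]
force: [-0.1, -0.1, -2.3]
width: 0.164
gripper_force: 25.0
```

>>> drive_tool --pt "1 0 0 -2 0" --pt "1 0 0 -2 0" --pt "1 0 0 0 0" --pt "1 0 0 0 0"

```text
clock: 23.98
position: [0.4472, 0.2956, -0.0106]
ee_rot: [-1.902, -2.5, 0.001]
force: [-0.2, 0.5, -1.2]
width: 0.163
gripper_force: 25.0
```

>>> drive_tool --pt "1 0 0 -2 0" --pt "1 0 0 -1.5 0" --pt "1 0 0 0 0" --pt "1 0 0 0 0"

```text
clock: 24.32
position: [0.4472, 0.2956, -0.0141]
ee_rot: [-1.902, -2.5, 0.0]
force: [-0.4, 0.8, -1.7]
width: 0.167
gripper_force: 25.0
```

>>> drive_tool --pt "1 0 0 -1.5 0" --pt "1 0 0 0 0" --pt "0.8 0 0 0 0" --pt "0.6 0 0 0 0" --pt "0.5 0 0 0 0" --pt "0.5 0 0 0 0" --pt "0.5 0 0 0 0" --pt "0.5 0 0 0 0"

```text
clock: 24.98
position: [0.4474, 0.2958, -0.0154]
ee_rot: [1.902, 2.5, 0.0]
force: [0.5, -0.2, 0.2]
width: 0.486
gripper_force: 0.0
```

>>> drive_tool --pt "0.5 0 0 8 0" --pt "0.5 0 0 15 0" --pt "0.5 0 0 25 0" --pt "0.5 0 0 25 0" --pt "0.5 5 -8 20 0" --pt "0.5 10 -15 7 -0.024" --pt "0.5 13 -19 0 -0.025" --pt "0.5 15 -20 0 -0.025" --pt "0.5 15 -20 0 -0.025" --pt "0.5 15 -20 0 -0.025" --pt "0.5 15 -20 0 -0.025" --pt "0.5 15 -20 0 -0.025" --pt "0.5 15 -20 0 -0.025" --pt "0.5 14 -18 0 -0.025" --pt "0.5 11 -13 0 -0.02" --pt "0.5 6 -6 0 0" --pt "0.5 0 0 0 0" --pt "0.5 0 0 0 0" --pt "0.5 0 0 0 0"

```text
clock: 26.57
position: [0.5953, 0.0986, 0.0846]
ee_rot: [-2.189, -2.252, -0.0]
force: [-0.5, 0.4, -0.2]
width: 0.5
gripper_force: 0.0
```

Run:
```python
from cam import *
np.set_printoptions(precision=4,suppress=True)
o=observe();print(o['position'],R.from_rotvec(o['ee_rot']).as_matrix()[:2,1])
s=Cam('scene');d=cv2.absdiff(s.im,np.load('s0.npy')).max(2);m=np.zeros_like(d);m[230:310,150:260]=d[230:310,150:260]>30
m=cv2.morphologyEx(m,cv2.MORPH_OPEN,np.ones((2,2),np.uint8));p=np.argwhere(m)[:,::-1];print(len(p))
r=cv2.fitLine(p.astype(np.float32),cv2.DIST_L2,0,.01,.01).ravel();print(r)
u=(p-r[2:])@r[:2];e=np.array([r[2:]+r[:2]*np.percentile(u,a) for a in(1,99)]);w=s.plane(e,.034);print(e,w,np.linalg.norm(w[0]-w[1]))
C=np.array([.4826,.2975]);y=.27;Q=np.array([[np.cos(y),np.sin(y)],[-np.sin(y),np.cos(y)]]);print('gauge frame (scene-based centre)',(w[:,:2]-C)@Q.T)
```

```text
[0.5953 0.0986 0.0846] [0.9996 0.0285]
239
[  0.7815  -0.6239 207.1297 273.41  ]
[[190.4071 286.7586]
 [226.8565 257.6635]] [[0.4315 0.3473 0.034 ]
 [0.4609 0.238  0.034 ]] 0.11318021450709316
gauge frame (scene-based centre) [[-0.0359  0.0616]
 [-0.0368 -0.0516]]
```

The thick bolt reads x′ −36 mm, ends at +61.6 and −51.6 mm, so it is centred in the wide notches. Now the thin bolt.

>>> drive_tool --pt "0.5 1 -1 -10 0" --pt "0.5 0 0 -20 0" --pt "0.5 0 0 -20 0" --pt "0.5 0 0 -15 0" --pt "0.5 0 0 -10 0" --pt "0.5 0 0 -8 0" --pt "0.5 0 0 -8 0" --pt "0.5 0 0 -6 0" --pt "0.5 0 0 -4 0" --pt "0.5 0 0 -2 0" --pt "0.5 0 0 -1.5 0" --pt "0.5 0 0 0 0" --pt "0.5 0 0 0 0" --grip_force 20

```text
clock: 27.7
position: [0.5976, 0.0958, -0.0196]
ee_rot: [2.192, 2.25, 0.001]
force: [-0.0, -0.6, -0.4]
width: 0.501
gripper_force: 0.0
```

>>> drive_tool --pt "0.7 0 0 0 0" --pt "0.8 0 0 0 0" --pt "0.9 0 0 0 0" --pt "1 0 0 0 0" --pt "1 0 0 0 0" --pt "1 0 0 0 0" --pt "1 0 0 0 0" --pt "1 0 0 0 0" --pt "1 0 0 0 0"

```text
clock: 28.45
position: [0.5957, 0.0956, -0.0201]
ee_rot: [-2.191, -2.25, 0.003]
force: [-5.0, -0.7, 3.8]
width: 0.1
gripper_force: 20.0
```

>>> drive_tool --pt "1 0 0 8 0" --pt "1 0 0 20 0" --pt "1 0 0 25 0" --pt "1 0 0 25 0" --pt "1 -2 8 15 0.02" --pt "1 -5 14 9 0.025" --pt "1 -7 20 0 0.025" --pt "1 -8 22 0 0.025" --pt "1 -8 22 0 0.025" --pt "1 -8 22 0 0.025" --pt "1 -8 22 0 0.025" --pt "1 -8 22 0 0.025" --pt "1 -8 22 0 0.025" --pt "1 -7 20 0 0.024" --pt "1 -4 14 0 0" --pt "1 -2 6 0 0" --pt "1 0 0 0 0" --pt "1 0 0 0 0" --pt "1 0 0 0 0" --pt "1 0 0 0 0"

```text
clock: 30.12
position: [0.5229, 0.3082, 0.0819]
ee_rot: [1.904, 2.498, -0.001]
force: [-0.5, -0.8, -0.7]
width: 0.101
gripper_force: 20.0
```

>>> drive_tool --pt "1 0 1 -10 0" --pt "1 0 0 -20 0" --pt "1 0 0 -20 0" --pt "1 0 0 -15 0" --pt "1 0 0 -8 0" --pt "1 0 0 -4 0" --pt "1 0 0 -3 0" --pt "1 0 0 -3 0" --pt "1 0 0 -2 0" --pt "1 0 0 -2 0" --pt "1 0 0 0 0" --pt "1 0 0 0 0"

```text
clock: 31.12
position: [0.5224, 0.3108, -0.0047]
ee_rot: [1.902, 2.5, 0.001]
force: [0.0, 0.0, -0.8]
width: 0.098
gripper_force: 20.0
```

>>> drive_tool --pt "1 0 0 -2 0" --pt "1 0 0 -2 0" --pt "1 0 0 -2 0" --pt "1 0 0 0 0" --pt "1 0 0 0 0"

```text
clock: 31.53
position: [0.5222, 0.3106, -0.0112]
ee_rot: [-1.902, -2.5, 0.001]
force: [0.4, 0.2, -1.5]
width: 0.1
gripper_force: 20.0
```

>>> drive_tool --pt "1 0 0 -2 0" --pt "1 0 0 -2 0" --pt "1 0 0 0 0" --pt "1 0 0 0 0"

```text
clock: 31.87
position: [0.5222, 0.3106, -0.0151]
ee_rot: [-1.902, -2.5, 0.0]
force: [0.4, 0.3, -0.5]
width: 0.096
gripper_force: 20.0
```

>>> drive_tool --pt "1 0 0 -1.5 0" --pt "1 0 0 -1 0" --pt "1 0 0 0 0" --pt "1 0 0 0 0"

```text
clock: 32.2
position: [0.5222, 0.3107, -0.0176]
ee_rot: [-1.902, -2.5, 0.0]
force: [0.2, -0.7, -0.7]
width: 0.096
gripper_force: 20.0
```

>>> drive_tool --pt "0.9 0 0 0 0" --pt "0.8 0 0 0 0" --pt "0.7 0 0 0 0" --pt "0.6 0 0 0 0" --pt "0.6 0 0 0 0" --pt "0.6 0 0 0 0" --pt "0.6 0 0 8 0" --pt "0.6 0 0 15 0" --pt "0.6 0 0 25 0" --pt "0.6 0 0 25 0" --pt "0.6 0 0 25 0" --pt "0.6 0 -5 20 0" --pt "0.6 -5 -15 20 0" --pt "0.6 -8 -25 10 0" --pt "0.6 -8 -30 0 0" --pt "0.6 -8 -30 0 0" --pt "0.6 -8 -30 0 0" --pt "0.6 -8 -25 0 0" --pt "0.6 0 0 0 0"

```text
clock: 33.78
position: [0.4759, 0.1447, 0.1306]
ee_rot: [1.908, 2.494, -0.006]
force: [-0.2, -0.3, -0.9]
width: 0.399
gripper_force: 0.0
```

Run:
```python
from cam import *
np.set_printoptions(precision=4,suppress=True)
o=observe();print(o['position'],R.from_rotvec(o['ee_rot']).as_matrix()[:2,1])
s=Cam('scene');d=cv2.absdiff(s.im,np.load('s0.npy')).max(2);m=np.zeros_like(d);m[230:310,150:260]=d[230:310,150:260]>30
m=cv2.morphologyEx(m,cv2.MORPH_OPEN,np.ones((2,2),np.uint8));n,l,st,ce=cv2.connectedComponentsWithStats(m)
C=np.array([.4826,.2975]);y=.27;Q=np.array([[np.cos(y),np.sin(y)],[-np.sin(y),np.cos(y)]])
P=np.argwhere(m)[:,::-1]
g=(s.plane(P,.033)[:,:2]-C)@Q.T
for nm,sel in(('thick',g[:,0]<-.005),('thin',g[:,0]>.005)):
    p=P[sel];r=cv2.fitLine(p.astype(np.float32),cv2.DIST_L2,0,.01,.01).ravel();u=(p-r[2:])@r[:2];e=np.array([r[2:]+r[:2]*np.percentile(u,a) for a in(1,99)])
    w=s.plane(e,.034 if nm=='thick' else .031);print(nm,len(p),e.tolist(),(w[:,:2]-C)@Q.T)
print([st[i] for i in range(1,n) if st[i,4]>15])
```

```text
[0.4759 0.1447 0.1306] [0.9651 0.2618]
thick 235 [[190.41828075645802, 286.7731430199898], [226.8990810202453, 257.70503806617575]] [[-0.036   0.0616]
 [-0.037  -0.0515]]
thin 81 [[167.75408656812735, 272.3836227337325], [201.66308175000322, 247.3437472591686]] [[ 0.0394  0.0572]
 [ 0.0398 -0.0478]]
[array([191, 251,   6,   5,  17], dtype=int32), array([222, 257,   7,   9,  45], dtype=int32), array([189, 261,  32,  27, 168], dtype=int32), array([168, 265,   9,  10,  39], dtype=int32), array([192, 287,   8,   5,  18], dtype=int32)]
```

Thin bolt reads x′ +39.6 mm, ends at +57 and −48 mm: both bolts are in their notches. Now the blower goes back.

>>> drive_tool --pt "0.6 -1 -12 0 -0.02" --pt "0.6 -3 -24 0 -0.02" --pt "0.6 -3 -32 0 -0.02" --pt "0.6 -3 -32 0 -0.02" --pt "0.6 -3 -32 0 -0.02" --pt "0.6 -3 -32 0 -0.02" --pt "0.6 -3 -32 0 -0.02" --pt "0.6 -4 -32 0 -0.02" --pt "0.6 -4 -32 0 -0.02" --pt "0.6 -4 -32 0 -0.02" --pt "0.6 -4 -32 0 -0.02" --pt "0.6 -4 -32 0 -0.01" --pt "0.6 -4 -32 0 0" --pt "0.6 -3 -28 0 0" --pt "0.6 -1 -14 0 0" --pt "0.6 0 -4 0 0" --pt "0.6 0 0 0 0" --pt "0.6 0 0 0 0" --pt "0.6 0 0 0 0" --grip_force 10

```text
clock: 35.42
position: [0.4309, -0.2814, 0.1306]
ee_rot: [-2.174, -2.268, -0.001]
force: [0.5, -0.4, -1.5]
width: 0.401
gripper_force: 0.0
```

>>> drive_tool --pt "0.6 -2 -8 0 0" --pt "0.6 0 0 -10 0" --pt "0.6 0 0 -15 0" --pt "0.6 0 0 -15 0" --pt "0.6 0 0 -7 0" --pt "0.6 0 0 -3 0" --pt "0.6 0 0 0 0" --pt "0.6 0 0 0 0"

```text
clock: 36.08
position: [0.4286, -0.2913, 0.0808]
ee_rot: [2.176, 2.265, 0.0]
force: [0.1, 0.6, -0.3]
width: 0.396
gripper_force: 0.0
```

>>> drive_tool --pt "0.8 0 0 0 0" --pt "0.9 0 0 0 0" --pt "1 0 0 0 0" --pt "1 0 0 0 0" --pt "1 0 0 0 0" --pt "1 0 0 0 0" --pt "1 0 0 0 0" --pt "1 0 0 0 0" --pt "1 0 0 0 0"

```text
clock: 36.83
position: [0.4285, -0.2914, 0.0808]
ee_rot: [2.176, 2.265, 0.0]
force: [0.2, 1.3, 3.3]
width: 0.082
gripper_force: 10.0
```

>>> drive_tool --pt "1 0 0 8 0" --pt "1 0 0 20 0" --pt "1 0 0 25 0" --pt "1 2 5 20 0" --pt "1 4 12 7 0" --pt "1 8 22 0 0" --pt "1 10 29 0 0" --pt "1 10 29 0 0" --pt "1 10 29 0 0" --pt "1 10 29 0 0" --pt "1 10 29 0 0" --pt "1 10 29 0 0" --pt "1 10 29 0 0" --pt "1 10 29 0 0" --pt "1 10 29 0 0" --pt "1 10 29 0 0" --pt "1 9 25 0 0" --pt "1 6 17 0 0" --pt "1 3 9 0 0" --pt "1 0 0 0 0"

```text
clock: 38.5
position: [0.5599, 0.0918, 0.1602]
ee_rot: [-2.171, -2.269, -0.001]
force: [1.2, -0.8, 0.0]
width: 0.084
gripper_force: 10.0
```

>>> drive_tool --pt "1 0 0 0 0" --pt "1 0 0 -10 0" --pt "1 0 0 -20 0" --pt "1 0 0 -20 0" --pt "1 0 0 -12 0" --pt "1 0 0 -6 0" --pt "1 0 0 -3 0" --pt "1 0 0 -2 0" --pt "1 0 0 0 0" --pt "1 0 0 0 0"

```text
clock: 39.33
position: [0.5608, 0.0888, 0.0883]
ee_rot: [2.176, 2.265, 0.002]
force: [0.2, 0.6, -0.0]
width: 0.089
gripper_force: 10.0
```

>>> drive_tool --pt "1 0 0 -2 0" --pt "1 0 0 -1.5 0" --pt "1 0 0 -0.7 0" --pt "1 0 0 0 0" --pt "1 0 0 0 0"

```text
clock: 39.75
position: [0.5606, 0.0888, 0.0838]
ee_rot: [2.176, 2.265, 0.001]
force: [-0.1, -0.9, 4.0]
width: 0.086
gripper_force: 10.0
```

>>> drive_tool --pt "0.9 0 0 0 0" --pt "0.7 0 0 0 0" --pt "0.5 0 0 0 0" --pt "0.4 0 0 0 0" --pt "0.3 0 0 0 0" --pt "0.3 0 0 0 0" --pt "0.3 0 0 10 0" --pt "0.3 0 0 20 0" --pt "0.3 0 0 20 0" --pt "0.3 0 0 10 0" --pt "0.3 0 0 0 0" --grip_force 20

```text
clock: 40.67
position: [0.5619, 0.0893, 0.1462]
ee_rot: [2.175, 2.263, 0.006]
force: [0.4, 0.3, -0.2]
width: 0.694
gripper_force: 0.0
```

>>> drive_tool --pt "0.3 -1 -10 0 0" --pt "0.3 -2 -20 0 0" --pt "0.3 -3 -31 0 0" --pt "0.3 -3 -31 0 0" --pt "0.3 -3 -31 0 0" --pt "0.3 -3 -31 0 0" --pt "0.3 -3 -31 0 0" --pt "0.3 -3 -31 0 0" --pt "0.3 -3 -31 0 0" --pt "0.3 -3 -31 0 0" --pt "0.3 -3 -31 0 0" --pt "0.3 -3 -31 0 0" --pt "0.3 -3 -20 0 0" --pt "0.3 -1 -11 0 0" --pt "0.3 0 0 0 0" --pt "0.3 0 0 0 0" --pt "0.3 0 0 0 0"

```text
clock: 42.08
position: [0.5236, -0.2801, 0.143]
ee_rot: [-2.173, -2.267, -0.001]
force: [-0.2, 0.2, 0.3]
width: 0.7
gripper_force: 0.0
```

Run:
```python
from cam import *
np.set_printoptions(precision=4,suppress=True)
o=observe();print(o['position'],R.from_rotvec(o['ee_rot']).as_matrix()[:2,1])
t=Cam('top');s=Cam('scene');t0,s0=np.load('t0.npy'),np.load('s0.npy')
def cen(im,x0,y0,x1,y1):
    h=cv2.cvtColor(im,cv2.COLOR_BGR2HSV)[y0:y1,x0:x1];m=((h[:,:,0]<8)|(h[:,:,0]>170))&(h[:,:,1]>90)&(h[:,:,2]<120);p=np.argwhere(m)[:,::-1]+[x0,y0];return p.mean(0),len(p),p.min(0),p.max(0)
for a in(t0,t.im):print('top',cen(a,245,183,290,210))
for a in(s0,s.im):print('scene',cen(a,240,175,275,240))
```

```text
[ 0.5236 -0.2801  0.143 ] [0.9991 0.0422]
top (array([264.4317, 192.1956]), 271, array([251, 183]), array([274, 202]))
top (array([264.6226, 191.6732]), 257, array([250, 183]), array([274, 202]))
scene (array([253.2249, 210.5056]), 449, array([244, 181]), array([263, 227]))
scene (array([252.7559, 209.8618]), 463, array([244, 180]), array([262, 227]))
```

The blower is back within about 1.5 mm (under 1 px in both views). Now the dispenser.

>>> drive_tool --pt "0.3 0 -2 -10 0" --pt "0.3 0 0 -20 0" --pt "0.3 0 0 -25 0" --pt "0.3 0 0 -25 0" --pt "0.3 0 0 -20 0" --pt "0.3 0 0 -10 0" --pt "0.3 0 0 -6 0" --pt "0.3 0 0 0 0" --pt "0.3 0 0 0 0" --grip_force 20

```text
clock: 42.93
position: [0.5239, -0.2842, 0.0279]
ee_rot: [2.176, 2.265, 0.001]
force: [0.5, -0.1, 1.2]
width: 0.705
gripper_force: 0.0
```

>>> drive_tool --pt "0.6 0 0 0 0" --pt "0.8 0 0 0 0" --pt "1 0 0 0 0" --pt "1 0 0 0 0" --pt "1 0 0 0 0" --pt "1 0 0 0 0" --pt "1 0 0 0 0" --pt "1 0 0 0 0"

```text
clock: 43.6
position: [0.5234, -0.2844, 0.0276]
ee_rot: [2.176, 2.265, 0.0]
force: [-1.8, -0.3, 3.7]
width: 0.336
gripper_force: 19.8
```

>>> drive_tool --pt "1 0 0 8 0" --pt "1 0 0 20 0" --pt "1 0 0 25 0" --pt "1 0 0 25 0" --pt "1 1 5 12 0" --pt "1 2 12 0 0" --pt "1 4 22 0 0" --pt "1 5 26 0 0" --pt "1 5 26 0 0" --pt "1 5 26 0 0" --pt "1 5 26 0 0" --pt "1 4 26 0 0" --pt "1 4 24 0 0" --pt "1 2 16 0 0" --pt "1 1 10 0 0" --pt "1 0 0 0 0" --pt "1 0 0 0 0" --pt "1 0 0 0 0"

```text
clock: 45.1
position: [0.5608, -0.0668, 0.1168]
ee_rot: [-2.178, -2.264, 0.002]
force: [-0.2, -0.7, -1.5]
width: 0.339
gripper_force: 19.8
```

>>> drive_tool --pt "1 0 0 -10 0" --pt "1 0 0 -20 0" --pt "1 0 0 -20 0" --pt "1 0 0 -15 0" --pt "1 0 0 -10 0" --pt "1 0 0 -5 0" --pt "1 0 0 -3 0" --pt "1 0 0 0 0" --pt "1 0 0 0 0"

```text
clock: 45.85
position: [0.5618, -0.0654, 0.0349]
ee_rot: [2.176, 2.265, 0.001]
force: [-0.5, -0.3, -1.3]
width: 0.34
gripper_force: 19.8
```

>>> drive_tool --pt "1 0 0 -2 0" --pt "1 0 0 -1.5 0" --pt "1 0 0 -1 0" --pt "1 0 0 0 0" --pt "1 0 0 0 0"

```text
clock: 46.27
position: [0.5618, -0.0653, 0.0306]
ee_rot: [2.176, 2.265, 0.001]
force: [-2.0, 0.4, 5.0]
width: 0.34
gripper_force: 19.9
```

>>> drive_tool --pt "0.8 0 0 0 0" --pt "0.6 0 0 0 0" --pt "0.4 0 0 0 0" --pt "0.3 0 0 0 0" --pt "0.3 0 0 0 0" --pt "0.3 0 0 0 0" --pt "0.3 0 0 10 0" --pt "0.3 0 0 20 0" --pt "0.3 0 0 25 0" --pt "0.3 0 0 25 0" --pt "0.3 0 0 25 0" --pt "0.3 0 0 15 0" --pt "0.3 -5 -15 0 0" --pt "0.3 -10 -30 0 0" --pt "0.3 -10 -35 0 0" --pt "0.3 -10 -35 0 0" --pt "0.3 -10 -35 0 0" --pt "0.3 -5 -20 0 0" --pt "0.3 0 0 0 0" --pt "0.3 0 0 0 0"

```text
clock: 47.93
position: [0.5108, -0.2367, 0.1504]
ee_rot: [2.18, 2.262, 0.0]
force: [0.1, 0.6, -0.2]
width: 0.704
gripper_force: 0.0
```

Run:
```python
from cam import *
np.set_printoptions(precision=3,suppress=True)
t=Cam('top');s=Cam('scene');t0,s0=np.load('t0.npy'),np.load('s0.npy')
print(observe()['position'])
# shift of patches vs the start image (template match, x,y px)
for nm,a,b,(x0,y0,x1,y1) in(('scene tape',s0,s.im,(278,174,322,212)),('scene blower',s0,s.im,(240,178,266,230)),('top tape',t0,t.im,(310,184,357,203)),('top blower',t0,t.im,(250,183,279,205)),('loupe',s0,s.im,(286,236,308,258)),('caliper',s0,s.im,(325,205,362,260))):
    r=cv2.matchTemplate(b[y0-8:y1+8,x0-8:x1+8],a[y0:y1,x0:x1],cv2.TM_CCOEFF_NORMED);_,v,_,l=cv2.minMaxLoc(r);print(nm,round(v,3),l[0]-8,l[1]-8)
d=cv2.absdiff(s.im,s0).max(2)
for nm,bx in(('gauge',(150,230,260,310)),):print(nm,(d[bx[1]:bx[3],bx[0]:bx[2]]>30).sum())
```

```text
[ 0.512 -0.234  0.15 ]
scene tape 0.952 0 0
scene blower 0.979 0 0
top tape 0.991 0 0
top blower 0.967 0 -1
loupe 0.998 0 0
caliper 0.998 0 0
gauge 367
```

Everything matches the start images to within 1 px, and the arm is clear and at rest. Handing in.

```bash
python3 -c "
from cell import arm
print(arm.sign_off())"
```

```text
the job is handed in; nothing more can be done
None
```

Job handed in at about 48 s, with no verdict returned: my final camera measurements put both bolts in their notches, the dispenser and blower within about 1 px (2–3 mm) of where they started, and the loupe and caliper unmoved.

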